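# Clear the corner and hold the try square home in it

### The job

The green glass insulator stands in the corner of the steel chassis: take it out and set it down gently, upright, in the plywood tray. Then pick up the try square and press it into that corner, with the sole of its wooden stock flat on the plate, its back edge flat against the middle of the upright and the stock pointing away from the upright, until both faces touch. Finish while still gripping it and pressing it firmly home, and leave the other parts on the bench where they are.

Things in the scene. Friction and masses are not known exactly. Their poses are not given: they have to be found in the camera images.
- chassis: Steel radio chassis, fixed to the marble: a flat plate (x -12 to 150 mm, y -50 to 50, 6 thick) lying on the work surface with one upright flat bar at its end (x -12 to 0, y -25 to 25, top 101 mm above the work surface). Origin: on the work surface below the inside corner, midway across the upright. x points out of the upright's inner face along the plate, z up.
- plate: The plate of the chassis (same origin and axes as the chassis); its top is 6 mm above the work surface.
- upright: The upright of the chassis (same origin and axes as the chassis); its inner face is the plane x = 0, up to z = 101 mm.
- corner (a point): The inside corner: foot of the middle of the upright's inner face, on the top of the plate, 6 mm above the work surface; axes as the chassis.
- square: Try square, about 0.25 kg, standing at first on its wooden stock, steel blade upright. Stock 110 long (x), 24 thick (y), 26 mm high. Blade 8 thick (y), 30 wide (x 0 to 30), up to z = 120; grip it from above across the 8 mm, near its top. Origin: heel (outer corner), at the sole, mid-thickness. x along the stock, z up the blade. Back face is x = 0, sole z = 0.
- insulator: Green glass insulator, about 0.28 kg, 80 mm high: skirt 60 mm in diameter up to z = 26 mm, neck 34 mm at z = 34 to 40, straight round crown 40 mm in diameter from z = 43 to 74 mm, to be gripped there. Stands on the chassis plate at first. Origin: centre of its underside, z up.
- tray: Shallow open plywood tray, fixed, 150 x 150 mm outside, 30 mm high, walls and floor 6 mm thick. Origin: centre of its underside, z up, sides along x and y.
- tube: Smoky glass vacuum tube on a black base, bystander, standing, 33 mm in diameter, 82 mm high. Origin: centre of its underside.
- speaker: Tin speaker frame, bystander, about 135 mm across, 43 mm high. Origin: centre of its underside.
- bracket: Bent steel bracket, bystander, foot 70 x 40 mm, flange 45 mm high. Origin: centre of the underside of its foot.
- screwdriver: Screwdriver lying on the marble, bystander, 180 mm long. Origin: on its underside, x along it from handle to tip.
- tin: Tin cup, bystander, open, 76 mm in diameter, 50 mm high. Origin: centre of its underside.

How it is judged:
On the way:
1. the insulator stands upright in the tray, let go and at rest (x of insulator in the frame of tray between -0.05 and 0.05 m and y of insulator in the frame of tray between -0.05 and 0.05 m and z of insulator in the frame of tray below 0.012 m and angle between insulator's own z axis and vertical below 0.1 rad and linear speed of insulator below 0.03 m/s and contact force between insulator and the fingers below 0.05 N), for 0.2 s.
At the end, for the whole second after the job is handed in: Insulator upright (0.1 rad), still and released in the tray, within 50 mm of its middle each way. Square gripped, pressing upright and plate with over 2 N each, heel within 2.5 mm of the corner (13 mm sideways), blade parallel to upright within 0.03 rad, stock straight out within 0.05 rad (all of step 1 and contact force between square and upright above 2 N and contact force between square and plate above 2 N and contact force between square and the fingers above 2 N and x of square in the frame of corner between -0.003 and 0.0025 m and y of square in the frame of corner between -0.013 and 0.013 m and z of square in the frame of corner between -0.003 and 0.0025 m and angle between the z axis of square and the z axis of chassis, either way round below 0.03 rad and angle between the x axis of square and the x axis of chassis, either way round below 0.05 rad and linear speed of square below 0.02 m/s); the arm keeps its last pose, push and grip.
It fails at once if the glass insulator is knocked or dropped (more than 60 N against tray or chassis) (contact force between insulator and tray above 60 N or contact force between insulator and chassis above 60 N).
It fails at once if a bystander (tube, speaker frame, bracket, screwdriver or tin cup) is shifted by more than 20 mm (distance of any of tube, speaker, bracket, screwdriver, tin from where it was at the start of the episode above 0.02 m).
It also fails if it takes over 72 s, if anything falls off the work surface, if the arm or the gripper's body presses on something with over 40 N, if the wrist force passes 120 N, or if a joint passes its speed limit or range.

### The arm

A 7-joint arm with a two-finger parallel gripper is mounted at the origin on the work surface. World frame = base frame: x ahead of the robot, y to its left, z up, the work surface at z = 0. Lengths are in m, angles in rad, forces in N, time in s.
With the tool pointing down it reaches from about 0.425 to 0.95 m from the base axis. Payload 16.7 kg.
Tool frame: the origin (TCP) lies on the centre line of the jaws, within the pads' length; the fingertips stand 22 mm ahead of it and the grasp point (between the pads) lies 3 mm ahead of it; z points along the fingers, y is the line along which they close (so a half turn about z gives the same grasp; the last joint's range is limited). The gripper opens to 94 mm and grips with 3 to 60 N. Pads are 16 mm wide; open, the fingers measure 119 mm over their backs; the gripper's body (75 mm by 177 mm) begins 78 mm behind the grasp point.
Start: joints at [1.109, 0.426, 0.074, 1.606, -0.034, 1.111, -0.067], TCP at [0.207, -0.642, 0.227] pointing down, gripper open.
Joint ranges: [-2.85, 2.85], [-0.5, 2.14], [-1.23, 1.37], [0.21, 2.46], [-1.02, 4.16], [0.16, 2.05], [-2.73, 2.73]. Speed limits (rad/s): [1.89, 1.89, 2.39, 2.39, 3.01, 3.01, 3.01].

### API

Orientations are given as a rotation vector (axis times angle).
In Python, from bench import robot gives the robot as it stands. Calls block until the motion is done:
- robot.movep(position, orientation): joint-space move of the TCP to a pose.
- robot.move_linear(position, rot=None, velocity=0.15, stop_force=None): straight line of the TCP; rot=None keeps the orientation; velocity is the mean speed in m/s. With stop_force (N) it stops when the force on the tool has changed by that much, and returns True; else False.
- robot.move_joints(angles): joint-space move.
- robot.command_gripper(opening, strength=None): opening from 0.0 (shut) to 1.0 (fully open); strength is the grip in N (None keeps the last); returns when the fingers have stopped.
- robot.dwell(seconds).
- robot.inverse_kinematics(position, orientation): joint angles nearest the present ones, or None.
- robot.grab_frame(name): name is "scene" or "top" or "wrist"; returns a dict with "image" (384x512x3 uint8, red, green, blue), "K" (3x3 intrinsics, pixels), "rvec" (rotation vector, rad) and "tvec" (3), from world to camera coordinates, as OpenCV has them; the wrist camera has in their place "mount" (4x4, takes a point from camera to tool coordinates, whose origin is the TCP and whose axes are the flange's). Camera axes: x right, y down, z forward; pixel columns grow to the right and rows downward; lengths in m; the calibration is good to about 2 mm. A picture is of the moment at which its call begins: read the wrist's pose just before it. There is no depth.
A pose or a line that the arm cannot do raises robot.Unreachable and nothing moves.
- robot.job_done(): hands the job in; it is judged then, once.
Readings, each from a call of its own:
- robot.current_time(): time.
- robot.current_qpos(): joint angles.
- robot.current_qd(): joint speeds.
- robot.current_joint_torque(): joint torques, N m.
- robot.current_ee_pos(): TCP position.
- robot.current_orientation(): TCP orientation.
- robot.current_ft_force(): force on the tool from outside, world axes, zero at the start.
- robot.current_wrist_torque(): the same for the moment, N m.
- robot.current_opening(): opening from 0.0 (shut) to 1.0 (fully open).
- robot.current_finger_force(): force on a finger pad.
Only numpy, scipy, OpenCV 4.12 (cv2) and the standard library are available. Lean on these libraries where they do the work, as an engineer would, in place of code of your own. Each camera call takes 0.05 s, during which the arm holds its last target. There are 200 camera calls.

## Working session

There is one attempt and no reset: what is moved stays moved. The work goes in short steps, each a Python script; the robot and the scene stay as the last script left them, time stands still between calls to the robot, and variables do not carry over. Pictures are saved under pics/ and viewed, at most 10 in all, crops included, and the job is handed in when it is done.

```bash
mkdir -p pics; ls; cat > h.py <<'E'
import numpy as np, cv2, pickle
from scipy.spatial.transform import Rotation as R
from bench import robot
def load(n): return pickle.load(open(f'pics/{n}.pkl','rb'))
def ray(f,u,v):
    Rm=cv2.Rodrigues(np.array(f['rvec'],float))[0]; t=np.array(f['tvec'],float).ravel()
    d=Rm.T@np.linalg.inv(f['K'])@np.array([u,v,1.]); return -Rm.T@t,d
def at_z(f,u,v,z):
    o,d=ray(f,u,v); return o+d*(z-o[2])/d[2]
def proj(f,p):
    return cv2.projectPoints(np.array(p,float).reshape(-1,3),np.array(f['rvec'],float),np.array(f['tvec'],float),np.array(f['K'],float),None)[0].reshape(-1,2)
E
python3 - <<'E'
from h import *
for n in ['scene','top']:
    f=robot.grab_frame(n); pickle.dump(dict(f),open(f'pics/{n}.pkl','wb'))
    im=cv2.cvtColor(f['image'],cv2.COLOR_RGB2BGR)
    cv2.imwrite(f'pics/{n}.png',cv2.resize(im,(800,600),interpolation=cv2.INTER_CUBIC))
    print(n,f['K'],ray(f,256,192))
print(robot.current_time(),robot.current_orientation())
E
```

```text
pics
scene [[472.38631046   0.         256.02055138]
 [  0.         472.38631046 187.31917951]
 [  0.           0.           1.        ]] (array([1.44637431, 0.4387211 , 0.90193115]), array([-0.64736837, -0.35115876, -0.67653523]))
top [[356.59014903   0.         254.32808342]
 [  0.         356.59014903 194.03810636]
 [  0.           0.           1.        ]] (array([ 0.43896664, -0.03496002,  1.13590326]), array([ 0.13479103,  0.01803025, -0.99073757]))
0.1 [-3.10241089e+00 -4.87582693e-01  4.04927819e-04]
```

View pics/scene.png

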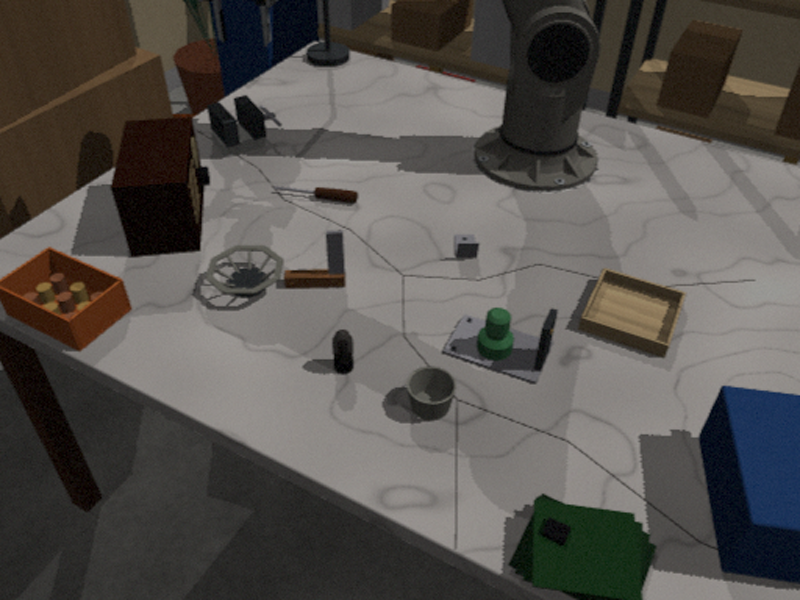

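View pics/top.png

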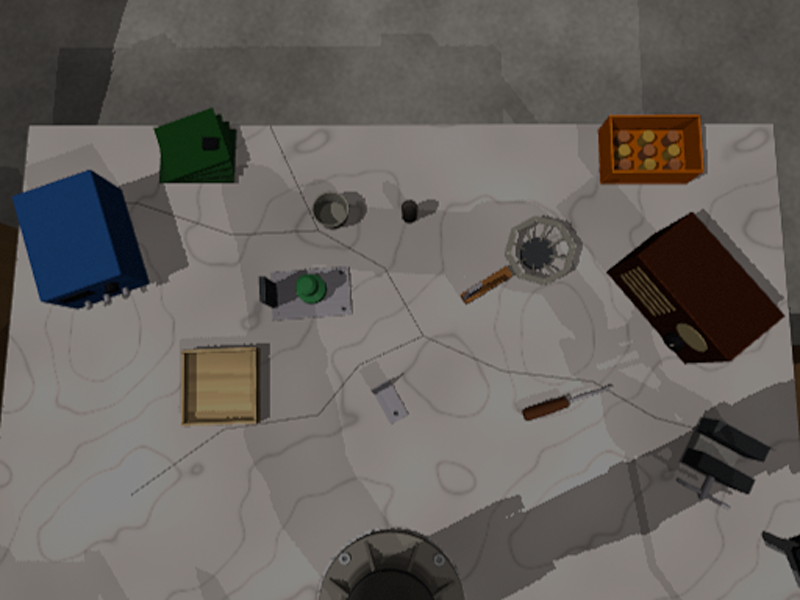

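```bash
python3 - <<'E'
from h import *
P=[]
for n,x,y in [('top',160,160),('top',285,148),('scene',282,192),('scene',165,140)]:
    c=cv2.cvtColor(load(n)['image'],cv2.COLOR_RGB2BGR)[y:y+60,x:x+80]
    c=np.clip(c.astype(float)*1.6,0,255).astype(np.uint8)
    P.append(cv2.resize(c,(400,300),interpolation=cv2.INTER_CUBIC))
cv2.imwrite('pics/c1.png',np.vstack([np.hstack(P[:2]),np.hstack(P[2:])]))
f=load('top')
for u,v in [(181,347),(258,345),(259,425),(183,427)]: print(at_z(f,u*.64,v*.64,.03))
E
```

```text
[0.49246522 0.42225461 0.03      ]
[0.49749452 0.26763427 0.03      ]
[0.34118703 0.25934517 0.03      ]
[0.33587475 0.40912389 0.03      ]
```

View pics/c1.png

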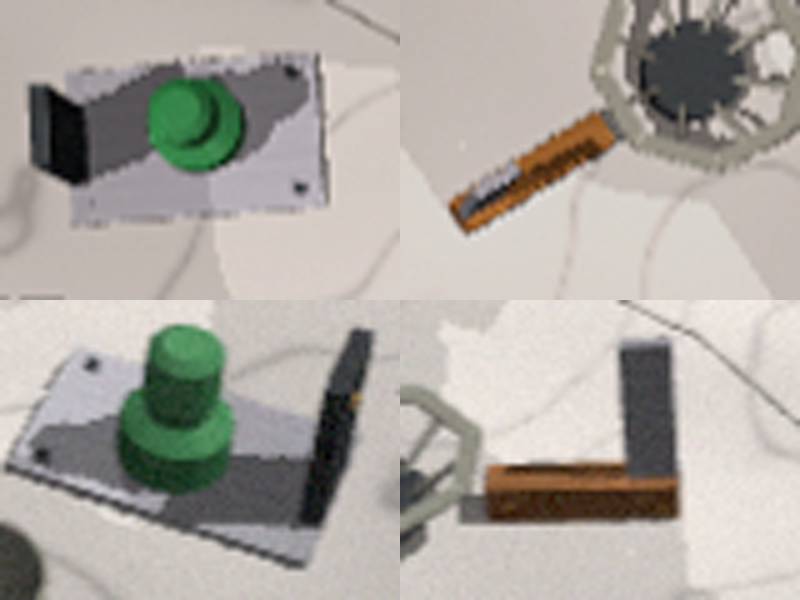

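```bash
cat > fit.py <<'E'
from h import *
from scipy.optimize import least_squares
f={n:load(n) for n in('top','scene')}
def fit(obs,x0,z0=0):
    def pr(q):
        c,s=np.cos(q[2]),np.sin(q[2]); M=np.array([[c,-s,0],[s,c,0],[0,0,1]]); out=[]
        for n,ox,oy,L in obs:
            P=np.array([a for a,_ in L],float)/1000@M.T+[q[0],q[1],z0]
            U=(np.array([b for _,b in L],float)+.5)/5-.5+[ox,oy]
            out.append(proj(f[n],P)-U)
        return np.vstack(out)
    r=least_squares(lambda q:pr(q).ravel(),x0,loss='soft_l1'); print(np.round(r.x,4)); print(np.round(pr(r.x),1).tolist()); return r.x
ch=fit([('top',160,160,[((150,50,6),(318,52)),((150,-50,6),(327,203)),((-12,-50,6),(70,225)),((-12,50,6),(68,72)),((0,25,6),(88,88)),((0,-25,6),(88,183)),((0,25,101),(47,85)),((0,-25,101),(52,175))]),
 ('scene',282,192,[((150,50,6),(8,165)),((150,-50,6),(82,47)),((-12,50,6),(302,263)),((0,25,6),(302,222)),((0,-25,101),(357,30)),((-12,-25,101),(372,32))])],[.55,.2,-1.57])
sq=fit([('top',285,148,[((0,12,26),(50,205)),((0,-12,26),(65,235)),((110,12,26),(200,110)),((110,-12,26),(217,140)),((30,4,120),(113,158)),((30,-4,120),(120,172))]),
 ('scene',165,140,[((110,12,0),(87,220)),((0,12,0),(277,217)),((0,4,120),(270,47)),((30,4,120),(220,49)),((110,-12,26),(87,165))])],[.55,-.13,-1.])
ins=fit([('top',160,160,[((0,0,80),(182,112)),((0,0,26),(197,125))]),('scene',282,192,[((0,0,80),(186,43)),((0,0,26),(176,124))])],[.55,.15,0],.006)
S=80*.64
E
python3 fit.py
```

```text
[ 0.6013  0.2402 -1.4903]
[[-0.8, 0.2], [-0.7, 0.7], [0.3, 0.1], [-0.7, -0.0], [-0.6, 4.1], [0.0, 0.4], [-0.1, -0.6], [-0.4, -1.9], [-0.6, -0.2], [-1.7, -0.5], [0.5, 0.3], [-1.2, 0.2], [-1.2, -0.7], [0.5, 0.3]]
[ 0.5939 -0.1409 -1.017 ]
[[-0.4, -0.9], [0.7, -0.4], [-0.8, 0.1], [-0.0, 0.5], [0.2, 0.7], [0.3, 0.2], [0.0, 1.0], [0.5, 0.8], [0.3, -0.2], [-0.8, -0.4], [-0.2, -0.4]]
[0.6124 0.1659 0.    ]
[[-0.6, -0.4], [-0.4, -0.2], [-0.1, -0.3], [-0.3, -1.4]]
```

```bash
cat >> h.py <<'E'
def down(psi): return (R.from_euler('z',psi)*R.from_euler('x',np.pi)).as_rotvec()
def snap(name):
    p=np.array(robot.current_ee_pos()); o=np.array(robot.current_orientation())
    f=dict(robot.grab_frame('wrist')); T=np.eye(4); T[:3,:3]=R.from_rotvec(o).as_matrix(); T[:3,3]=p
    C=np.linalg.inv(T@np.array(f['mount'])); f['rvec']=cv2.Rodrigues(C[:3,:3])[0]; f['tvec']=C[:3,3]; f['p']=p; f['o']=o
    pickle.dump(f,open(f'pics/{name}.pkl','wb'))
    im=np.clip(cv2.cvtColor(f['image'],cv2.COLOR_RGB2BGR)*1.5,0,255).astype(np.uint8)
    cv2.imwrite(f'pics/{name}.png',cv2.resize(im,(800,600),interpolation=cv2.INTER_CUBIC))
E
python3 - <<'E'
from h import *
for nm,(x,y),psi in [('ins',(.6124,.1659),-1.4903),('tray',(.417,.340),-1.4903),('corner',(.601+.0012,.2402-.015),-1.4903),('sq',(.5939+.015*np.cos(-1.017),-.1409+.015*np.sin(-1.017)),-1.017)]:
  for k in (0,1):
    for z in (.07,.25):
        q=robot.inverse_kinematics([x,y,z],down(psi+k*np.pi)); print(nm,k,z,None if q is None else np.round(q,2))
E
```

```text
ins 0 0.07 [ 0.35  0.77 -1.03  1.78  0.76  1.05  2.26]
ins 0 0.25 [ 0.37  0.53 -1.03  1.63  0.47  1.25  2.47]
ins 1 0.07 [ 0.19  0.65 -0.76  1.79  0.55  0.93 -0.73]
ins 1 0.25 [ 0.27  0.47 -0.86  1.64  0.37  1.21 -0.59]
tray 0 0.07 [-0.    0.63 -1.03  2.    0.69  0.91  1.82]
tray 0 0.25 [ 0.05  0.33 -1.02  1.84  0.31  1.14  2.14]
tray 1 0.07 [-0.21  0.51 -0.74  2.01  0.48  0.8  -1.14]
tray 1 0.25 [ 0.13  0.38 -1.15  1.84  0.38  1.17 -1.06]
corner 0 0.07 [ 0.25  0.79 -1.03  1.76  0.77  1.06  2.17]
corner 0 0.25 [ 0.26  0.54 -1.03  1.61  0.48  1.26  2.38]
corner 1 0.07 [ 0.18  0.72 -0.91  1.76  0.67  1.   -0.9 ]
corner 1 0.25 [ 0.25  0.54 -1.01  1.61  0.47  1.26 -0.76]
sq 0 0.07 [ 0.1   0.52  0.06  1.86 -0.04  0.77 -2.41]
sq 0 0.25 [ 0.19  0.32 -0.05  1.7   0.02  1.12 -2.46]
sq 1 0.07 [ 0.58  0.58 -0.57  1.83  0.4   0.85  0.36]
sq 1 0.25 [ 0.59  0.37 -0.57  1.68  0.22  1.15  0.51]
```

```bash
python3 - <<'E'
from h import *
psi=-1.4903+np.pi
robot.command_gripper(1.0,30)
robot.movep([.6124,.1659,.25],down(psi))
robot.dwell(.3); snap('w1'); f=load('w1')
print(robot.current_time(),f['p'],f['mount'],np.round(proj(f,[[.6013,.2402,.006],[.6124,.1659,.086]]),1))
E
```

```text
3.8333 [0.61246641 0.16574467 0.24996682] [[-3.83011308e-04 -9.73010725e-01 -2.30759576e-01  6.63661948e-02]
 [ 9.99999926e-01 -3.65123606e-04 -1.20220771e-04  2.48337462e-04]
 [ 3.27203308e-05 -2.30759605e-01  9.73010793e-01 -1.57495173e-01]
 [ 0.00000000e+00  0.00000000e+00  0.00000000e+00  1.00000000e+00]] [[254.1 121.6]
 [257.6 184.7]]
```

View pics/w1.png

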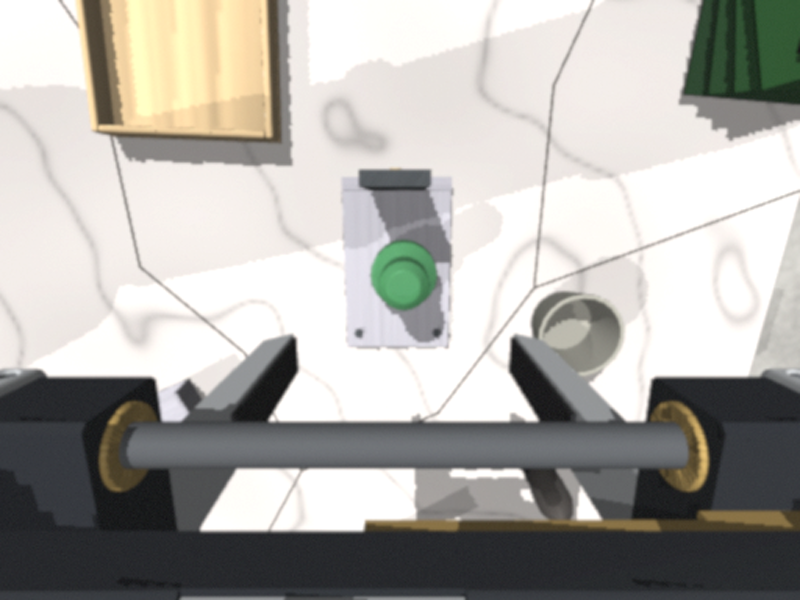

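```bash
cat > pick.py <<'E'
from h import *
f=load('w1'); a=at_z(f,258.4,181.8,.086)[:2]; b=np.array([.6124,.1659]); print(a)
x,y=.7*a+.3*b; print(x,y); T=np.array([.417,.340])
robot.move_linear([x,y,.10],velocity=.2)
robot.move_linear([x,y,.069],velocity=.08)
robot.command_gripper(0.0,25)
print('grip',robot.current_opening(),robot.current_finger_force(),robot.current_ft_force())
robot.move_linear([x,y,.09],velocity=.06)
robot.move_linear([x,y,.20],velocity=.2)
print(robot.current_opening(),robot.current_finger_force(),robot.current_ft_force(),robot.current_time())
robot.move_linear([*T,.20],velocity=.2)
robot.move_linear([*T,.095],velocity=.15)
robot.dwell(.2)
print(robot.move_linear([*T,.055],velocity=.02,stop_force=2.0),robot.current_ee_pos(),robot.current_ft_force(),robot.current_time())
E
python3 pick.py
```

```text
[0.61303514 0.1694565 ]
0.6128446005862704 0.16838954723607302
grip 0.4162864557765352 25.000208291457966 [-0.59233023 -0.30404038  0.78934239]
0.41597727301444465 24.999550353968516 [-0.43875907 -0.58437635 -4.16724795] 7.35
True [0.41690933 0.33999776 0.06868507] [-0.25964082 -0.21301951  3.44402649] 11.1083
```

```bash
python3 - <<'E'
from h import *
robot.command_gripper(0.75)
robot.dwell(.2)
p=robot.current_ee_pos()
robot.move_linear([p[0],p[1],.25],velocity=.2)
f=robot.grab_frame('top'); pickle.dump(dict(f),open('pics/top2.pkl','wb'))
psi=-1.017+np.pi; c=np.array([.5939+.015*np.cos(-1.017),-.1409+.015*np.sin(-1.017)])
robot.movep([*c,.28],down(psi)); robot.dwell(.3)
snap('w2'); g=load('w2'); print(robot.current_time(), g['p'])
a=cv2.cvtColor(f['image'],cv2.COLOR_RGB2BGR)[215:275,110:190]
b=np.clip(cv2.cvtColor(g['image'],cv2.COLOR_RGB2BGR)*1.3,0,255).astype(np.uint8)
u=proj(g,[[*c,.12]])[0]; print(u)
cv2.imwrite('pics/c2.png',np.hstack([cv2.resize(a,(240,180)),cv2.resize(b[100:280,176:336],(560,630)[0:2])[:180]]) if 0 else cv2.resize(b[90:270,150:390],(800,600),interpolation=cv2.INTER_CUBIC))
cv2.imwrite('pics/t2.png',cv2.resize(a,(400,300),interpolation=cv2.INTER_CUBIC))
E
```

```text
15.3417 [ 0.60182997 -0.15319121  0.28001921]
[257.51756957 185.7005291 ]
```

View pics/c2.png

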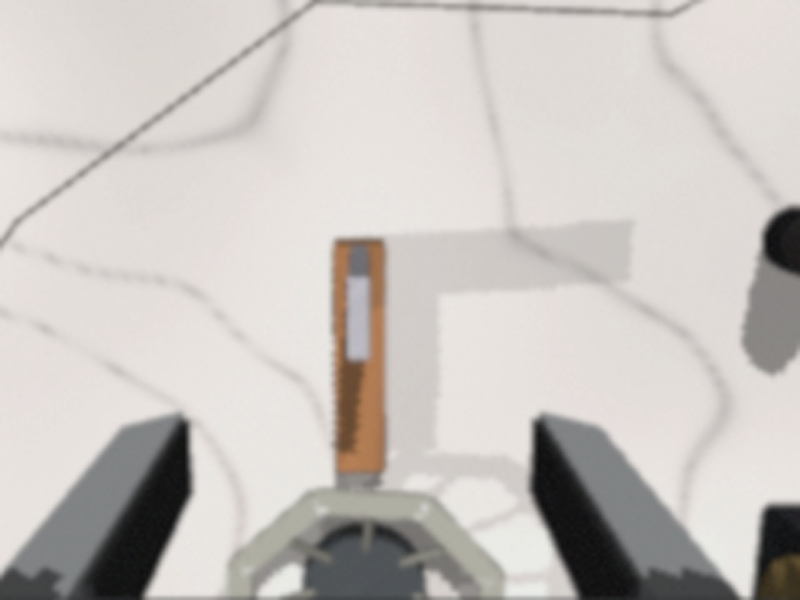

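View pics/t2.png

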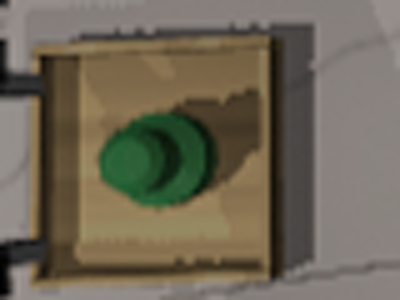

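```bash
cat > sq.py <<'E'
from h import *
psi=-1.017+np.pi; u=np.array([np.cos(-1.017),np.sin(-1.017)])
a=at_z(load('w2'),257.6,185.5,.12)[:2]; c=a+.002*u; print(a)
robot.move_linear([*c,.15],velocity=.2)
robot.command_gripper(.4)
robot.move_linear([*c,.103],velocity=.08)
robot.command_gripper(0.0,60)
print('grip',robot.current_opening(),robot.current_finger_force(),robot.current_ft_force())
robot.move_linear([*c,.13],velocity=.06)
robot.move_linear([*c,.235],velocity=.2)
k=at_z(load('w1'),253.1,120.3,.006)[:2]; k=.5*k+.5*np.array([.6013,.2402]); print('corner',k)
v=np.array([np.cos(-1.4903),np.sin(-1.4903)])
p=k+v*(.017+.018)
robot.movep([*p,.235],down(-1.4903+np.pi))
robot.move_linear([*p,.13],velocity=.15)
robot.dwell(.3)
snap('w3')
for n in('scene',):
    f=robot.grab_frame(n); cv2.imwrite('pics/s3.png',cv2.resize(np.clip(cv2.cvtColor(f['image'],cv2.COLOR_RGB2BGR)[170:290,260:420]*1.5,0,255).astype(np.uint8),(800,600),interpolation=cv2.INTER_CUBIC))
print(robot.current_opening(),robot.current_finger_force(),robot.current_ft_force(),robot.current_ee_pos(),robot.current_time())
E
python3 sq.py
```

```text
[ 0.60174422 -0.15340008]
grip 0.07876284646418286 59.99922573566437 [0.10676784 0.15154565 3.06326898]
corner [0.60055633 0.24103649]
0.08292943478099837 59.99757528305054 [-0.12708809  0.47098182 -2.58633436] [0.60349484 0.20618697 0.13030629] 22.025
```

View pics/s3.png

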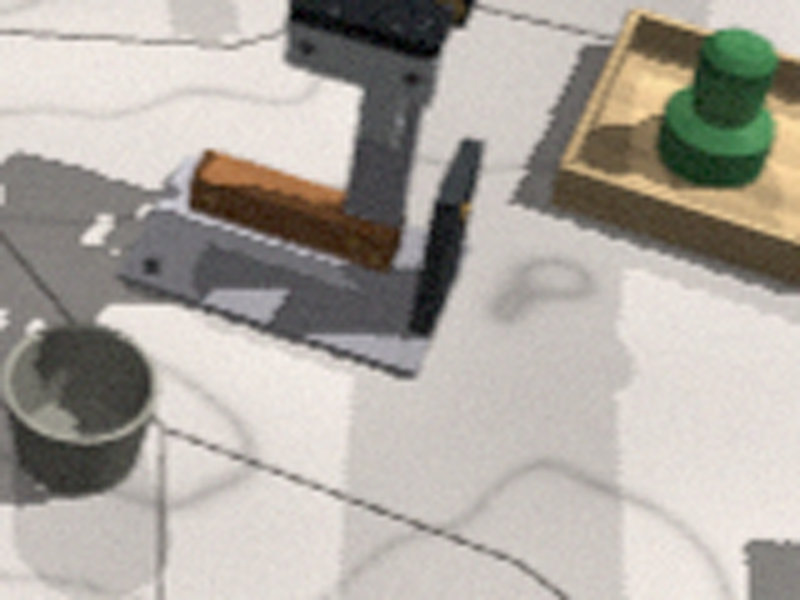

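View pics/w3.png

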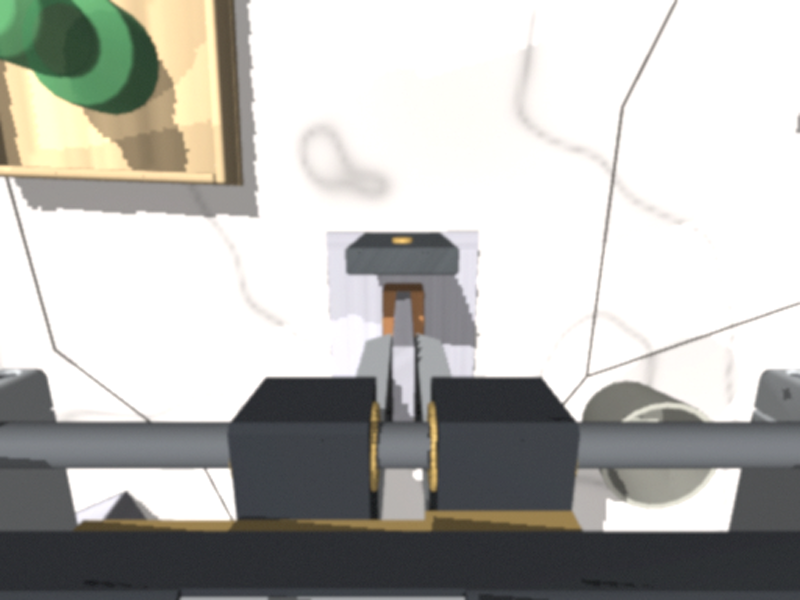

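```bash
python3 - <<'E'
from h import *
g=lambda s:print(s,np.round(robot.current_ee_pos(),4),np.round(robot.current_ft_force(),2),np.round(robot.current_wrist_torque(),3),round(robot.current_time(),2))
p=np.array(robot.current_ee_pos()); g('0')
print(robot.move_linear([p[0],p[1],.098],velocity=.015,stop_force=3)); g('touch')
p=np.array(robot.current_ee_pos())
print(robot.move_linear([p[0],p[1],p[2]-.006],velocity=.008,stop_force=12)); g('press')
robot.dwell(.3);g('hold')
f=robot.grab_frame('scene'); pickle.dump(dict(f),open('pics/s4.pkl','wb')); cv2.imwrite('pics/s4.png',cv2.resize(np.clip(cv2.cvtColor(f['image'],cv2.COLOR_RGB2BGR)[190:260,270:363]*1.5,0,255).astype(np.uint8),(797,600),interpolation=cv2.INTER_CUBIC))
E
```

```text
0 [0.6035 0.2062 0.1303] [-0.13  0.47 -2.59] [-0.023 -0.096  0.026] 22.02
True
touch [0.6035 0.2062 0.1092] [-0.48 -0.01  6.61] [-0.103  0.03   0.02 ] 23.36
True
press [0.6035 0.2062 0.1092] [-1.18 -0.37  6.96] [-0.258  0.33   0.052] 23.62
hold [0.6035 0.2062 0.1092] [-0.89 -0.86  7.89] [-0.25   0.257  0.024] 23.92
```

View pics/s4.png

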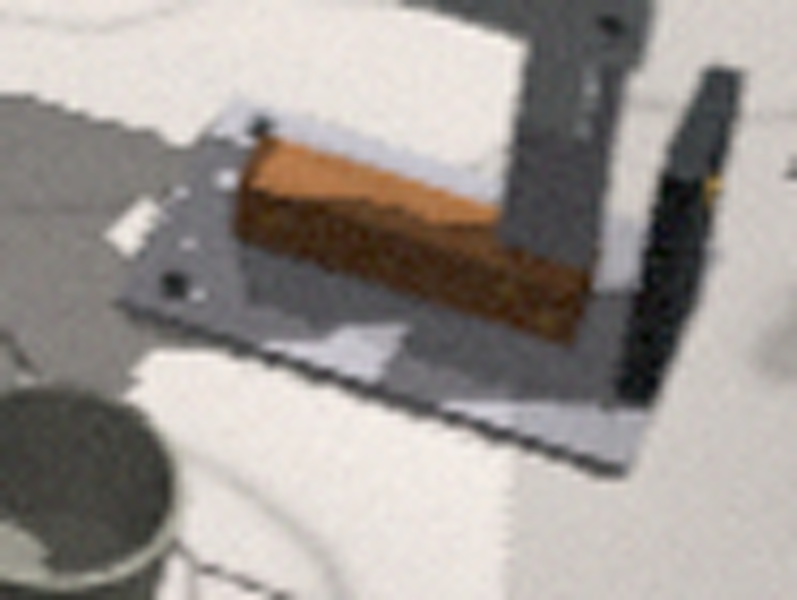

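```bash
cat > slide.py <<'E'
from h import *
v=np.array([np.cos(-1.4903),np.sin(-1.4903),0])
def g(s):
    F=np.array(robot.current_ft_force()); print(s,np.round(robot.current_ee_pos(),4),'Fx',round(F@v,2),'Fz',round(F[2],2),np.round(robot.current_wrist_torque(),3),np.round(R.from_rotvec(robot.current_orientation()).as_matrix()[:2,2],4),round(robot.current_time(),2))
p=np.array(robot.current_ee_pos()); g('0')
print(robot.move_linear(p-v*.012,velocity=.02,stop_force=12)); g('near')
print(robot.move_linear(p-v*.027,velocity=.01,stop_force=8)); g('touch')
robot.dwell(.3); g('hold')
E
python3 slide.py
```

```text
0 [0.6035 0.2062 0.1092] Fx 0.57 Fz 7.04 [-0.249  0.316 -0.02 ] [-0.0002 -0.0002] 23.97
False
near [0.6025 0.2187 0.1092] Fx -1.31 Fz 0.84 [ 0.159 -0.123 -0.065] [-0.0012  0.0002] 24.73
True
touch [0.6023 0.2235 0.1092] Fx 0.99 Fz 6.73 [-0.482 -0.052  0.02 ] [-0.0012 -0.0014] 25.48
hold [0.6023 0.2234 0.1092] Fx 1.19 Fz 6.1 [-0.348 -0.005  0.007] [-0.0013 -0.0013] 25.78
```

```bash
sed -i '/^p=/,$d' slide.py; (cat slide.py; cat <<'E'
for i in range(3):
    p=np.array(robot.current_ee_pos())
    print(robot.move_linear(p-v*.006,velocity=.006,stop_force=10)); robot.dwell(.2); g('x')
p=np.array(robot.current_ee_pos())
print(robot.move_linear(p-[0,0,.004],velocity=.005,stop_force=10)); robot.dwell(.3); g('z')
E
)|python3 -
```

```text
True
x [0.6023 0.2234 0.1092] Fx 1.25 Fz 6.26 [-0.074  0.033  0.036] [-0.0017 -0.0037] 26.48
True
x [0.6023 0.2235 0.1092] Fx 1.17 Fz 7.25 [0.019 0.156 0.061] [-0.0023 -0.0059] 27.18
True
x [0.6023 0.2235 0.1092] Fx 2.15 Fz 6.85 [0.034 0.106 0.019] [-0.0028 -0.0083] 27.89
True
z [0.6024 0.2235 0.1092] Fx 0.84 Fz 6.51 [0.131 0.226 0.064] [-0.0028 -0.0085] 28.48
```

```bash
(cat slide.py; cat <<'E'
p=np.array(robot.current_ee_pos()); r=down(-1.4903+np.pi)
for dx,dz in [(.0005,.0003),(.001,.0005),(.002,.0008),(.003,.0012)]:
    robot.move_linear(p-v*dx-[0,0,dz],rot=r,velocity=.004); robot.dwell(.3); g((dx,dz))
    if np.linalg.norm(robot.current_ft_force())>25: break
E
)|python3 -
```

```text
(0.0005, 0.0003) [0.6022 0.2234 0.1092] Fx 5.99 Fz 10.95 [-1.944  0.734 -0.013] [-0.0003 -0.0012] 29.27
(0.001, 0.0005) [0.6022 0.2235 0.1092] Fx 8.16 Fz 14.73 [-2.532  1.095 -0.046] [-0.0002 -0.0018] 29.85
(0.002, 0.0008) [0.6023 0.2236 0.1092] Fx 13.73 Fz 20.16 [-3.627  1.625  0.075] [-0.0003 -0.0032] 30.56
```

```bash
(cat slide.py; cat <<'E'
p=np.array([.6024,.2235,.1092]); r=down(-1.4903+np.pi)
for dx,dz in [(.002,-.0002),(.003,-.0002),(.003,.0002)]:
    robot.move_linear(p-v*dx-[0,0,dz],rot=r,velocity=.004); robot.dwell(.4); g((dx,dz))
print(robot.current_opening(),robot.current_finger_force())
f=robot.grab_frame('scene'); t=robot.grab_frame('top')
I=lambda f,x,y:cv2.resize(np.clip(cv2.cvtColor(f['image'],cv2.COLOR_RGB2BGR)[y:y+75,x:x+100]*1.5,0,255).astype(np.uint8),(800,600),interpolation=cv2.INTER_CUBIC)
cv2.imwrite('pics/s5.png',I(f,270,188))
E
)|python3 -
```

```text
(0.002, -0.0002) [0.6022 0.2236 0.1092] Fx 10.92 Fz 7.58 [-2.952  0.391  0.068] [-0.0008 -0.0029] 31.36
(0.003, -0.0002) [0.6022 0.2237 0.1092] Fx 15.04 Fz 11.3 [-3.831  0.634  0.072] [-0.001  -0.0041] 32.16
(0.003, 0.0002) [0.6022 0.2237 0.1092] Fx 17.23 Fz 15.77 [-4.087  1.146  0.048] [-0.0008 -0.0043] 32.81
0.08378364919614019 60.00203847885132
```

View pics/s5.png

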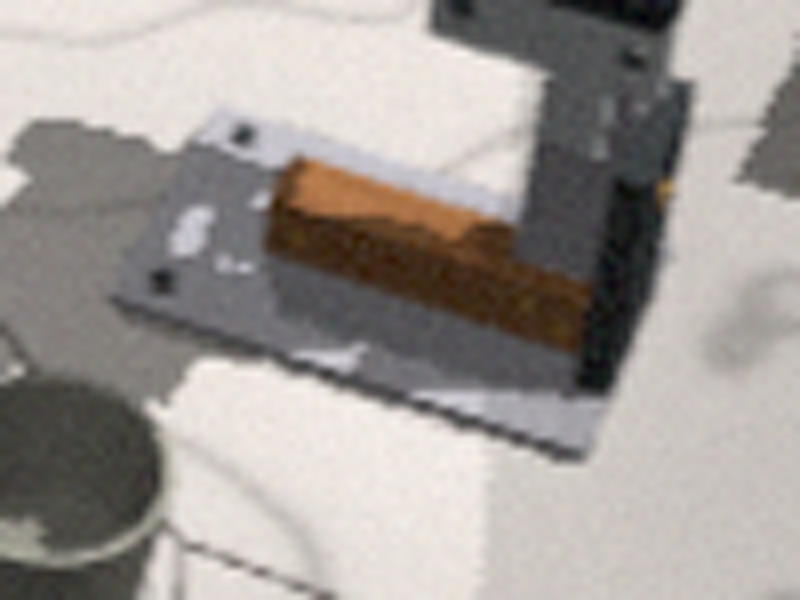

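The picture shows the stock lying flat on the plate with its heel against the foot of the upright (about pixel 585,320). Both push forces are about 17 N, so I'm handing the job in.

```bash
python3 -c "
from bench import robot
print(robot.job_done(), robot.current_time())"
```

```text
the job is handed in; nothing more can be done
the job is handed in; nothing more can be done
```

I set the insulator down upright near the middle of the tray and handed in the job with the square still gripped and pressed into the corner at about 17 N on each face; the hand-in did not say whether it passed.

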